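# Set the dry-block heater four clicks higher and start it

## Robot

A 6-joint arm with a two-finger parallel gripper is mounted at the origin on a cart in front of the work surface, level with it; the furniture and walls round the work are solid. World frame = base frame: x ahead of the robot, y to its left, z up, the work surface at z = 0. Lengths are in mm, angles in rad, forces in N, time in s.
With the tool pointing down it reaches from about 200 to 875 mm from the base axis. Payload 3.4 kg.
Tool frame: the origin (TCP) lies at the very end of the fingers, on their centre line; the grasp point (between the pads) lies 19 mm behind it; z points along the fingers, y is the line along which they close (so a half turn about z gives the same grasp; the last joint's range is limited). The gripper opens to 94 mm and grips with 3 to 60 N. Pads are 16 mm wide; open, the fingers measure 119 mm over their backs; the gripper's body (75 mm by 177 mm) begins 78 mm behind the grasp point.
Start: joints at [0.98, 0.276, 1.505, -0, 1.361, -0.121], TCP at [260.332, 512.735, 166.493] pointing down, gripper open.
Joint ranges: [-2.89, 2.89], [-0.75, 2.08], [0.22, 2.7], [-1.18, 4.32], [0.11, 2.71], [-2.7, 2.7]. Speed limits (rad/s): [2.57, 2.57, 3.14, 3.14, 3.14, 3.14].

## Interface

Orientations are given as a rotation vector (axis times angle).
In Python, from cell import bot, imaging gives the robot as it stands.
- The arm moves only by the tool send_rows, never from a script. Its argument "moves" is a list of rows, each an object with "jaw": the gripper's target within -1 to 1 (fully open at 1, half-way at 0, shut at -1); "slide": the shift along the world's x, y, z in mm, a list of three; "roll": the turn about the world's z in rad. In form: [{"jaw": jaw, "slide": [tx, ty, tz], "roll": roll}, ...]. A call has 1 to 8 rows; each row is the pose to reach, as a shift and turn from the pose commanded when the call began; what a row does not reach only later rows make up. A row lasts 1/12 s, in which the tool goes at most 41.7 mm and 7.16 degrees, less where a joint would pass 70% of its speed; a pose out of reach is approached as far as the arm can. A call with a gripper value outside its range is refused whole. The fingers move at their own pace and stop on an object; "squeeze" is the grip in N (left out, the last holds). Time passes only in rows, so rows that repeat a pose let the fingers close. It gives the time, the measured TCP pose, the force, the opening and the grip force at its end, in the units of the state.
- bot.observe(): the state, without advancing time (a new reading comes with each control period).
- imaging.camera(name): name is "scene" or "side" or "wrist"; returns the picture (384x512x3 uint8, red, green, blue); there is no depth.
- imaging.camera_model(name): a dict with "vertical_fov" (degrees; the focal length in pixels is half the picture's height over the tangent of half this angle, whatever the lens; pixels are square), "cx", "cy" (the principal point, pixels), "distortion" ([k1, k2, p1, p2, k3] as OpenCV has them; the pictures are not rectified), "eye" and "attitude" of the camera in the world. Camera axes: x right, y down, z forward; pixel columns grow to the right and rows downward; lengths in mm; the calibration is good to about 2 mm. A picture is of the moment at which its call begins: read the wrist's pose just before it. camera_model takes no time and is no camera call; for the wrist camera it gives the pose at the moment of the call.
- bot.hand_in(): hands the job in; it is judged then, once.
The state is a dict: "time": time; "joint_positions": joint angles; "joint_velocities": joint speeds; "joint_torque": joint torques, N m; "tcp_pos": TCP position; "tcp_rot": TCP orientation; "force": force on the tool from outside, world axes, zero at the start; "moment": the same for the moment, N m; "opening": opening from 0.0 (shut) to 1.0 (fully open); "grasp_force": force on a finger pad.
Only numpy, scipy, OpenCV 4.12 (cv2) and the standard library are available. Lean on these libraries where they do the work, as an engineer would, in place of code of your own. Each camera call takes 0.05 s, during which the arm holds its last target. There are 200 camera calls.

## Task

The dry-block heater has to run four steps hotter than it is set now. With a fingertip, gently push its black click-stop dial round clockwise (seen from above) until it stands exactly four clicks further than where you find it, and only then press the green start key all the way down and let it come up again. Do not grip the dial, grip or lift nothing else, and leave the vials in the block and the things on the bench where they are.

Things in the scene. Friction and masses are not known exactly. Their poses are not given: they have to be found in the camera images.
- heater: White dry-block heater, 200 x 165 mm, fixed. Origin on the bench under its centre; x points from the console in front to the drilled block behind, y to its left. Flat console top 50 mm above the bench, x -100..+14 mm; behind it a collar 66 mm high and the metal block, 75 mm high, its vials rising to 96 mm. Dial axis at x -48, y +30 mm; start key at x -63, y -53 mm.
- dial (a joint): Dial angle in rad, growing clockwise seen from above. One click is 0.419 rad (24 degrees); it rests at multiples of that, 0 to 5.03, with end stops; 13 printed dots, blue to red, stand there. Starts in one of clicks 1 to 4. A sprung ball holds it: pushed 22 mm from the axis it needs some 4 to 7 N to leave a rest, less towards halfway; past halfway it jumps into the next rest by itself.
- dial_centre (a point): On the dial's vertical axis at the top of its grip bar, 80 mm above the bench. Black dial: round skirt 65 mm across, its top 58 mm above the bench; on it an upright bar through the axis, 12 mm thick with flat sides, top 80 mm above the bench, reaching 32 mm to the tail side of the axis and 29 mm to the pointer side. A finger pushes the bar's side.
- dial_pointer (a point): Point on top of the grip bar at its pointer end, 30 mm from the axis; a white line runs from near the middle to this end. The direction dial_centre to dial_pointer is where the dial points; the tail end is the other one.
- start_key_top (a point): Centre of the top of the green start key, 22 mm in diameter, standing 17 mm above the console (67 mm above the bench) in a dark round collar 38 mm wide and 12 mm high. Its x and y follow the heater; it is pressed straight down.
- start_key (a joint): Travel of the green start key in m: 0 released, 0.005 fully down (about 4.5 N); springs back by itself.
- vial_0: Loose glass vial with black cap, 22 mm across, 51 mm high, standing in a well of the block; origin at the centre of its underside. To be left alone.
- vial_1: Loose glass vial with black cap, as vial_0. To be left alone.
- vial_2: Loose glass vial with red cap, as vial_0. To be left alone.
- tube_b: Loose capped tube, 110 mm long, 18 mm across, lying on the bench left of the heater; origin under its middle. To be left alone.
- marker_blk: Loose marker pen, 135 mm long, 17 mm thick, lying on the bench right of the heater; origin under its middle. To be left alone.

How it is judged (in metres and radians):
On the way, in this order (a step that is already met when the one before it is completed fails the run):
1. the dial stands four clicks clockwise of where it started, the key still up (distance of dial_pointer from where it was at the start of the episode between 0.0403 and 0.0484 m and value of joint dial above 1.885 rad and value of joint start_key below 0.001 m), for 0.3 s.
2. the start key is pressed fully down with the dial at four clicks (value of joint start_key above 0.004 m and distance of dial_pointer from where it was at the start of the episode between 0.0403 and 0.0484 m), for 0.1 s.
At the end, for the whole second after the job is handed in: The dial rests in the fourth click clockwise from its start (96 degrees on, nearer to it than to the third or fifth), the start key has been pressed and is up again, the vials stand in their wells within 10 mm and the tube and marker lie within 20 mm of where they were (all of step 1 and velocity of joint dial between -0.1 and 0.1 rad/s and distance of each of vial_0, vial_1, vial_2 from where it was at the start of the episode below 0.01 m and distance of each of tube_b, marker_blk from where it was at the start of the episode below 0.02 m); the robot touches nothing.
It fails at once if the start key is pressed before the dial stands four clicks on (value of joint start_key above 0.0025 m and (distance of dial_pointer from where it was at the start of the episode below 0.0403 m or distance of dial_pointer from where it was at the start of the episode above 0.0484 m)).
It fails at once if the dial is gripped or forced (more than 20 N between fingers and dial) (contact force between the fingers and dial above 20 N).
It fails at once if the start key is gripped or hit hard (more than 35 N between fingers and key) (contact force between the fingers and start_key above 35 N).
It fails at once if a vial, the tube or the marker is lifted, knocked or shoved (distance of any of vial_0, vial_1, vial_2 from where it was at the start of the episode above 0.012 m or distance of any of tube_b, marker_blk from where it was at the start of the episode above 0.025 m).
It fails at once if a vial, the tube or the marker is gripped or pressed by the fingers (more than 3 N) (contact force between the fingers and vial_0 above 3 N or contact force between the fingers and vial_1 above 3 N or contact force between the fingers and vial_2 above 3 N or contact force between the fingers and tube_b above 3 N or contact force between the fingers and marker_blk above 3 N).
It also fails if it takes over 48 s, if anything falls off the work surface, if the arm or the gripper's body presses on something with over 40 N, if the wrist force passes 120 N, or if a joint passes its speed limit or range.

## Working session

There is one attempt and no reset: what is moved stays moved. The work goes in short steps, Python scripts to look and compute and a tool call to move; the robot and the scene stay as the last step left them, time stands still between calls to the robot, and variables do not carry over. Pictures are saved under pics/ and viewed, at most 10 in all, crops included, and the job is handed in when it is done.

Besides the shell and the picture viewer there is one more tool, called after "Request:" as name(argument=value, ...) on one line, values as JSON. send_rows: Moves the arm, as the interface text tells. Its arguments: {"type":"object","properties":{"moves":{"type":"array","items":{"type":"object","properties":{"jaw":{"type":"number"},"slide":{"type":"array","items":{"type":"number"}},"roll":{"type":"number"}}}},"squeeze":{"type":"number"}},"required":["moves"]}

```bash
mkdir -p pics
python3 - <<'E'
from cell import bot, imaging
import cv2
print(bot.observe())
for n in ["scene","side"]:
    im=imaging.camera(n); cv2.imwrite(f"pics/{n}0.png",cv2.resize(im[:,:,::-1],(800,600),interpolation=cv2.INTER_CUBIC))
    cv2.imwrite(f"pics/{n}0_raw.png",im[:,:,::-1])
    print(n,imaging.camera_model(n))
E
```

```text
{'time': 0.0, 'joint_positions': array([ 9.79975764e-01,  2.76539432e-01,  1.50610433e+00, -1.45270714e-05,
        1.36064796e+00, -1.21023041e-01]), 'joint_velocities': array([-1.02556821e-03, -1.79316225e-03, -3.95118569e-04, -1.43562297e-03,
        1.04765424e-03, -3.02227173e-05]), 'joint_torque': array([ 7.64878023e-04, -4.04593277e+01, -2.37230015e+01,  6.98877708e-02,
        3.46281391e-02, -1.21179223e-04]), 'tcp_pos': array([259.98532711, 512.1825206 , 165.64793351]), 'tcp_rot': array([-7.31048921e-01, -3.05475525e+00,  2.50893034e-03]), 'force': array([0.59412721, 0.0682884 , 1.18383159]), 'moment': array([-0.0011383 , -0.03681642, -0.02241459]), 'grasp_force': 0.0, 'opening': 1.001997288463931}
scene {'vertical_fov': 54.85823067643863, 'cx': 257.8276910098081, 'cy': 200.1946943731122, 'distortion': array([-0.10636539,  0.        ,  0.        ,  0.        ,  0.        ]), 'eye': array([304.26668017, 722.59385701, 638.77415871]), 'attitude': array([-0.59611971,  2.66262077, -1.15872413])}
side {'vertical_fov': 52.03049256447771, 'cx': 257.4066193057697, 'cy': 189.582346830898, 'distortion': array([-0.04638941,  0.        ,  0.        ,  0.        ,  0.        ]), 'eye': array([ 478.48107929, -490.50792872,  628.53755284]), 'attitude': array([-2.2413325 ,  0.1643443 , -0.04742465])}
```

View pics/scene0.png

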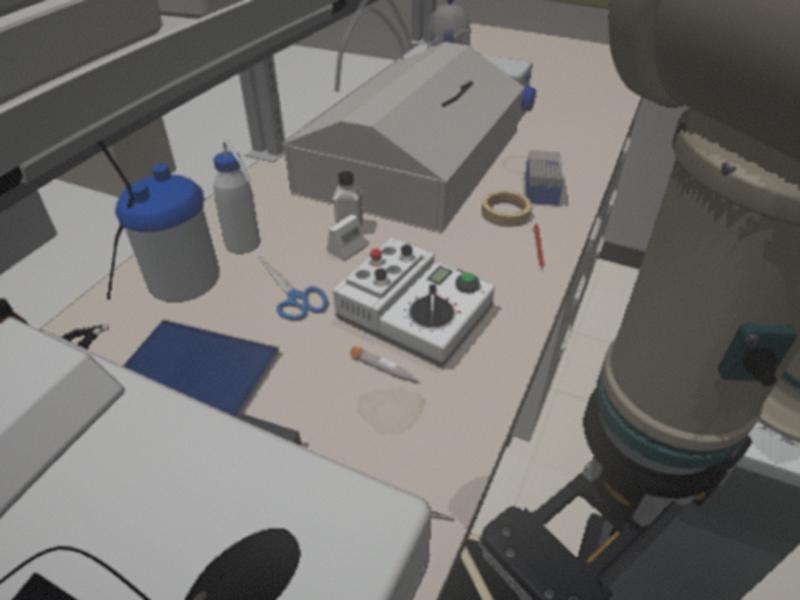

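View pics/side0.png

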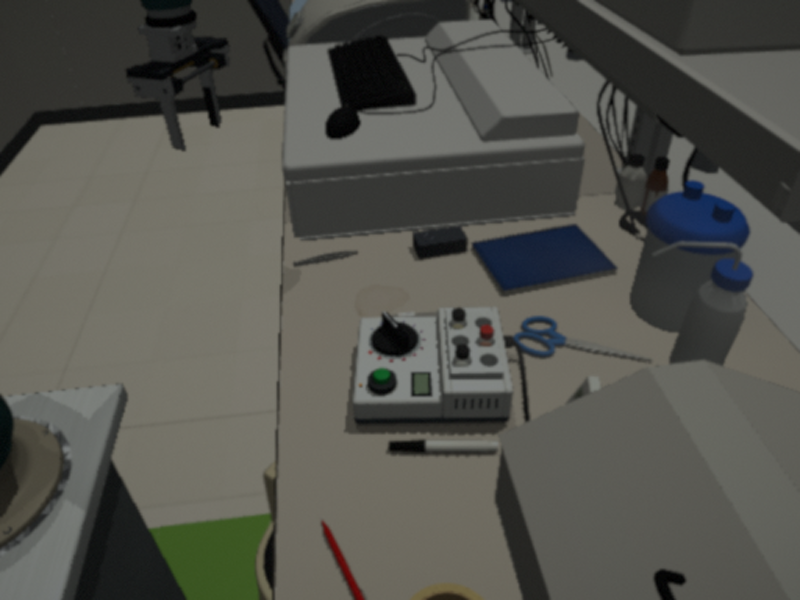

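Run:
```python
import cv2
a=cv2.imread("pics/side0_raw.png")[190:275,222:332]; cv2.imwrite("pics/sidec.png",cv2.resize(a,None,fx=7,fy=7,interpolation=cv2.INTER_CUBIC))
a=cv2.imread("pics/scene0_raw.png")[148:233,210:320]; cv2.imwrite("pics/scenec.png",cv2.resize(a,None,fx=7,fy=7,interpolation=cv2.INTER_CUBIC))
```

```text
(no output)
```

View pics/sidec.png

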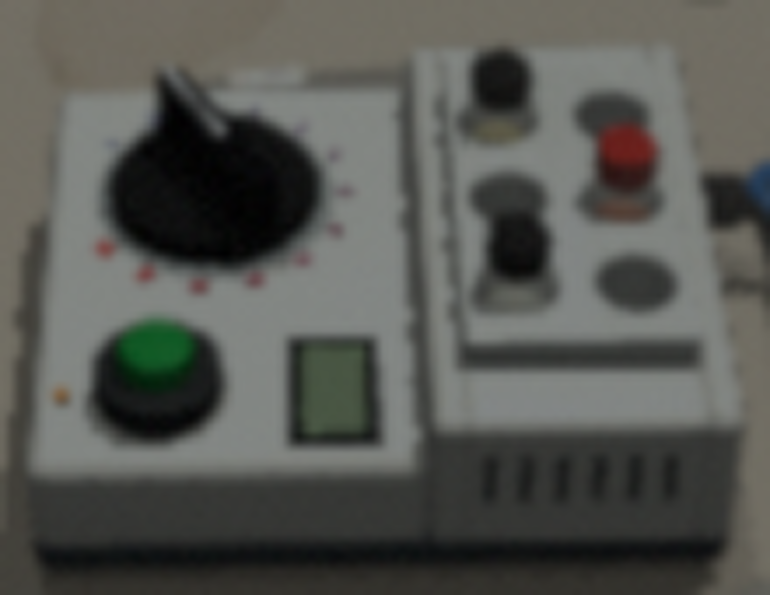

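View pics/scenec.png

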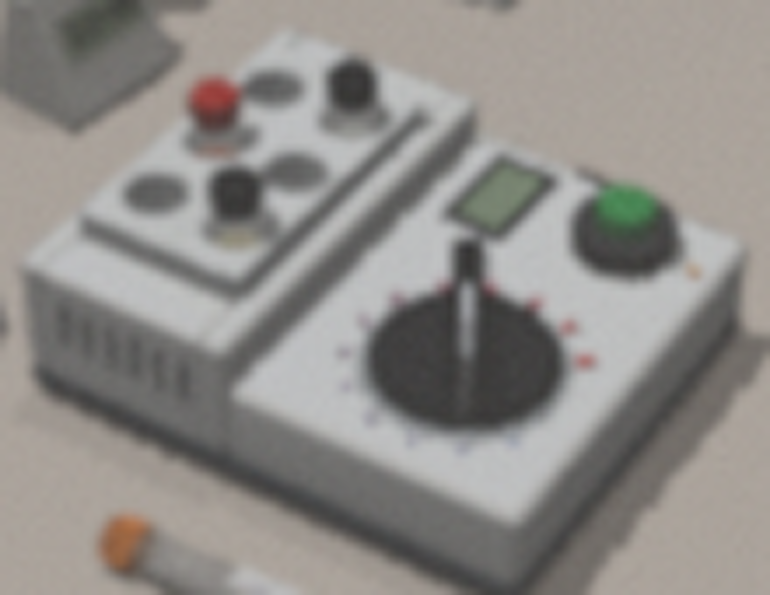

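```bash
cat > h.py <<'E'
import numpy as np, cv2
from cell import bot, imaging
from scipy.spatial.transform import Rotation as R
def proj(n,P,m=None):
    m=m or imaging.camera_model(n)
    f=192/np.tan(np.radians(m["vertical_fov"]/2))
    K=np.array([[f,0,m["cx"]],[0,f,m["cy"]],[0,0,1.]])
    Rc=R.from_rotvec(m["attitude"]).as_matrix().T
    return cv2.projectPoints(np.float64(P).reshape(-1,1,3),cv2.Rodrigues(Rc)[0],-Rc@m["eye"],K,m["distortion"])[0][:,0]
def world(p,H):
    H=np.asarray(H,float); c,s=np.cos(p[2]),np.sin(p[2])
    return np.c_[H[:,0]*c-H[:,1]*s+p[0],H[:,0]*s+H[:,1]*c+p[1],H[:,2]+p[3]]
E
cat > fit.py <<'E'
from h import *
from scipy.optimize import least_squares
o={"side":(222,190),"scene":(210,148)}
L={"side":[((-100,82.5,50),65,92),((-100,-82.5,50),30,472),((-63,-53,67),156,343),((-48,30,58),214,184),((14,-82.5,50),418,470)],
"scene":[((-100,82.5,50),515,525),((-100,-82.5,50),743,247),((-63,-53,67),627,205),((-48,30,58),465,355),((14,82.5,50),232,388)]}
M={n:imaging.camera_model(n) for n in o}
T={n:np.array([[(u-3)/7+o[n][0],(v-3)/7+o[n][1]] for _,u,v in L[n]]) for n in L}
r=lambda p:np.concatenate([(proj(n,world(p,[a[0] for a in L[n]]),M[n])-T[n]).ravel() for n in L])
b=min((least_squares(r,[470,0,y,0],loss="soft_l1") for y in(-1.5,-.5,0,.5,1.5)),key=lambda s:s.cost)
p=b.x; print(p.round(3)); print((r(p)*7).reshape(-1,2).round(1))
np.save("p.npy",p)
print("centre,key",world(p,[(-48,30,80),(-63,-53,67)]).round(1))
for k in range(1,5):
    h=np.radians(144-24*k); P=world(p,[(-48+d*np.cos(h),30+d*np.sin(h),80) for d in(30,0,-32)])
    for n in o: print(k,n,((proj(n,P,M[n])-o[n])*7+3).round(0).tolist(), P[0].round(1))
E
python3 fit.py
```

```text
[ 5.82213e+02  9.59490e+01 -1.44000e-01 -1.14700e+00]
[[ -6.7  -3.7]
 [ -9.1   2.6]
 [ -1.1  10.8]
 [  0.6  -6.2]
 [ 13.4   1.1]
 [ -0.2   0.9]
 [  9.9  -3.9]
 [ -2.6   8.4]
 [ -3.   -3.9]
 [-12.9   0.6]]
centre,key [[539.  132.5  78.9]
 [512.2  52.6  65.9]]
1 side [[166.0, 69.0], [212.0, 124.0], [265.0, 186.0]] [527.9 160.4  78.9]
1 scene [[462.0, 364.0], [464.0, 301.0], [467.0, 238.0]] [527.9 160.4  78.9]
2 side [[204.0, 61.0], [212.0, 124.0], [222.0, 196.0]] [540.2 162.5  78.9]
2 scene [[424.0, 357.0], [464.0, 301.0], [505.0, 245.0]] [540.2 162.5  78.9]
3 side [[244.0, 63.0], [212.0, 124.0], [177.0, 193.0]] [552.3 159.4  78.9]
3 scene [[393.0, 340.0], [464.0, 301.0], [537.0, 262.0]] [552.3 159.4  78.9]
4 side [[279.0, 76.0], [212.0, 124.0], [138.0, 178.0]] [562.1 151.7  78.9]
4 scene [[375.0, 317.0], [464.0, 301.0], [557.0, 285.0]] [562.1 151.7  78.9]
```

```bash
cat > plan.py <<'E'
from h import *
import sys
def plan(c,psi,tau=10,half=8,s=3,ks=(1,)):
    # c: axis xy; psi: world heading (deg) of click 1
    for k in ks:
        u=lambda d:np.array([np.cos(np.radians(d)),np.sin(np.radians(d))])
        th=psi-24*(k-1); ph=th-tau
        C=np.array(c)+29*u(th)+6*u(th+90)+half*u(ph+90)-s*u(ph)
        print(k,"bar",round(th,1),"tcp",C.round(1),"xhead",round(ph+90,1),"back10",(C+10*u(ph+90)).round(1))
if __name__=="__main__":
    p=np.load("p.npy"); c=world(p,[(-48,30,80)])[0,:2]
    plan(c,120+np.degrees(p[2]),ks=(1,1.5,2,2.5,3,3.5,4,4.5,4.8,5))
    # bench things and box edges check
    m=imaging.camera_model("side"); print(proj("side",[(400,400,0),(400,400,200),(260,512,166)]))
E
python3 plan.py
```

```text
1 bar 111.7 tcp [515.5 152.7] xhead 191.7 back10 [505.7 150.7]
1.5 bar 99.7 tcp [520.2 157.1] xhead 179.7 back10 [510.2 157.2]
2 bar 87.7 tcp [525.7 160.5] xhead 167.7 back10 [516.  162.7]
2.5 bar 75.7 tcp [531.8 162.7] xhead 155.7 back10 [522.7 166.8]
3 bar 63.7 tcp [538.3 163.5] xhead 143.7 back10 [530.2 169.4]
3.5 bar 51.7 tcp [544.7 163. ] xhead 131.7 back10 [538.1 170.5]
4 bar 39.7 tcp [550.9 161.2] xhead 119.7 back10 [546.  169.8]
4.5 bar 27.7 tcp [556.6 158.1] xhead 107.7 back10 [553.6 167.6]
4.8 bar 20.5 tcp [559.7 155.6] xhead 100.5 back10 [557.8 165.5]
5 bar 15.7 tcp [561.5 153.8] xhead 95.7 back10 [560.5 163.8]
[[190.35623499 170.56470101]
 [179.85018335 103.86303786]
 [130.01815418 101.32789986]]
```

Request:
send_rows(moves=[{"jaw": -1,"slide": [0,-35,20],"roll": 0},{"jaw": -1,"slide": [0,-75,40],"roll": 0},{"jaw": -1,"slide": [0,-115,60],"roll": 0.1},{"jaw": -1,"slide": [0,-155,60],"roll": 0.2},{"jaw": -1,"slide": [0,-195,60],"roll": 0.3},{"jaw": -1,"slide": [0,-235,60],"roll": 0.4},{"jaw": -1,"slide": [0,-275,60],"roll": 0.5},{"jaw": -1,"slide": [0,-310,60],"roll": 0.6}])

```text
time: 0.77
tcp_pos: [259.5, 203.9, 226.3]
tcp_rot: [0.197, -3.135, 0.001]
force: [1.1, -0.5, 0.3]
opening: 0.469
grasp_force: 0.0
```

Request:
send_rows(moves=[{"jaw": -1,"slide": [40,-20,0],"roll": 0.03},{"jaw": -1,"slide": [80,-35,0],"roll": 0.06},{"jaw": -1,"slide": [120,-45,0],"roll": 0.08},{"jaw": -1,"slide": [160,-53,0],"roll": 0.08},{"jaw": -1,"slide": [200,-53,0],"roll": 0.08},{"jaw": -1,"slide": [220,-53,0],"roll": 0.08},{"jaw": -1,"slide": [230,-53,0],"roll": 0.08},{"jaw": -1,"slide": [230,-53,0],"roll": 0.08}])

```text
time: 1.43
tcp_pos: [491.8, 152.9, 225.4]
tcp_rot: [0.312, -3.124, 0.0]
force: [-0.4, -0.7, -0.0]
opening: 0.007
grasp_force: 0.0
```

Run:
```python
from h import *
s=bot.observe(); print(s["tcp_pos"],s["tcp_rot"],s["opening"],s["force"],s["time"])
m=imaging.camera_model("wrist"); im=imaging.camera("wrist"); print(m)
cv2.imwrite("pics/w1.png",cv2.resize(im[:,:,::-1],(800,600),interpolation=cv2.INTER_CUBIC))
cv2.imwrite("pics/w1_raw.png",im[:,:,::-1])
p=np.load("p.npy")
print((proj("wrist",world(p,[(-48,30,80),(-63,-53,67),(-100,82.5,50),(-100,-82.5,50)]),m)*800/512).round())
```

```text
[491.8137007  152.88234837 225.36972581] [ 3.12146596e-01 -3.12424632e+00  8.50832830e-05] 0.006577367195329954 [-0.419305   -0.65606534 -0.01949915] 1.4333
{'vertical_fov': 58.838286052062024, 'cx': 255.60681912967678, 'cy': 186.25845267618757, 'distortion': array([-0.05062829,  0.        ,  0.        ,  0.        ,  0.        ]), 'eye': array([423.06819503, 139.50241466, 443.1678433 ]), 'attitude': array([1.883149  , 2.30077873, 0.28238953])}
[[358. 320.]
 [257. 259.]
 [449. 269.]
 [239. 195.]]
```

View pics/w1.png

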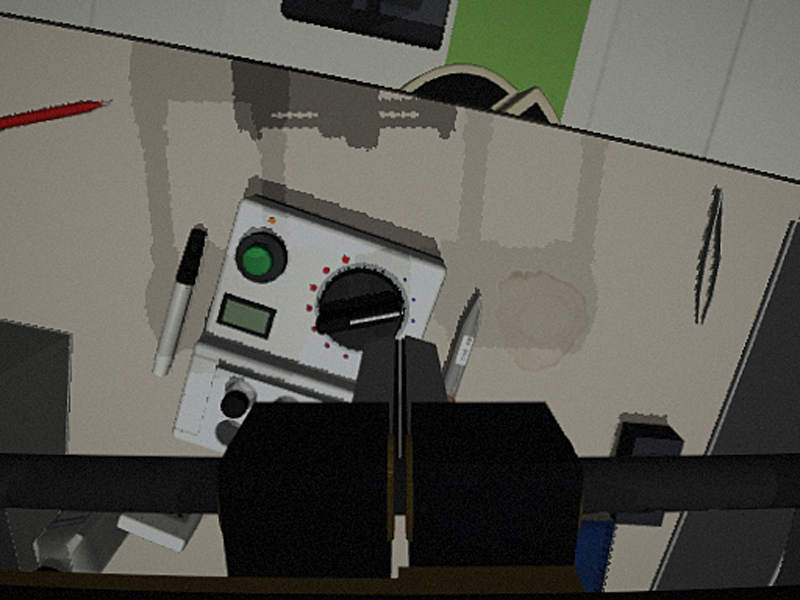

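Run:
```python
import cv2
a=cv2.imread("pics/w1_raw.png")[118:233,140:294]; cv2.imwrite("pics/w1c.png",cv2.resize(a,None,fx=5,fy=5,interpolation=cv2.INTER_CUBIC))
```

```text
(no output)
```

View pics/w1c.png

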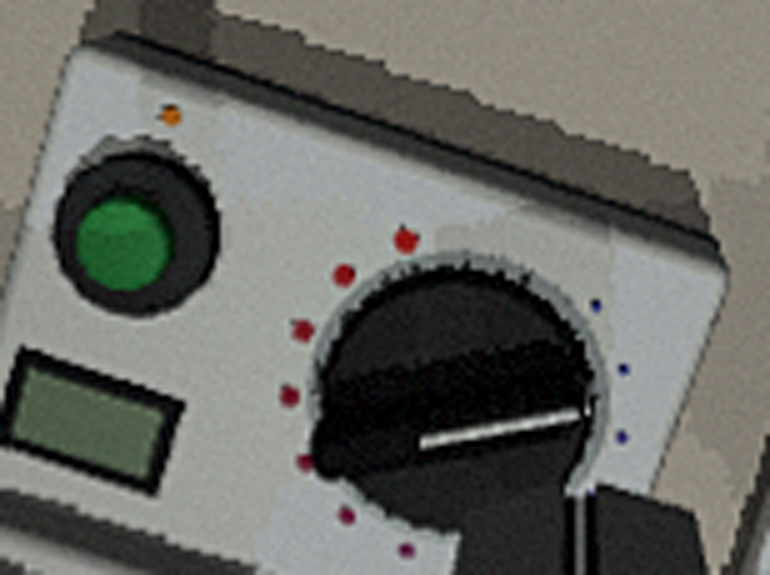

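```bash
cat > fit2.py <<'E'
from h import *
from plan import plan
from scipy.optimize import least_squares
m=imaging.camera_model("wrist")
L=[((-63,-53,67),124,243),((-100,-82.5,50),72,42),((-100,82.5,50),730,261)]
T=np.array([[(u-2)/5+140,(v-2)/5+118] for _,u,v in L])
p0=np.load("p.npy")
r=lambda q:(proj("wrist",world([*q,0],[a[0] for a in L]),m)-T).ravel()
b=least_squares(r,p0[:3]); p=[*b.x,0]; print(np.round(p,3),(b.fun*5).round(1)); np.save("p2.npy",p)
for k in (1,2):
    h=np.radians(144-24*k); P=world(p,[(-48+d*np.cos(h),30+d*np.sin(h),80) for d in(30,0,-32)])
    print(k,((proj("wrist",P,m)-(140,118))*5+2).round(0).tolist())
print(world(p,[(-48,30,80),(-63,-53,67)]).round(1))
plan(world(p,[(-48,30,80)])[0,:2],120+np.degrees(p[2]),ks=(1,2,3,4,4.5,4.8,5))
E
python3 fit2.py
```

```text
[ 5.79887e+02  9.75500e+01 -1.26000e-01  0.00000e+00] [ 0.6  0.4 -9.7 -2.9  9.2  3.5]
1 [[582.0, 408.0], [451.0, 434.0], [311.0, 460.0]]
2 [[582.0, 462.0], [451.0, 434.0], [310.0, 403.0]]
[[536.  133.3  80. ]
 [510.7  52.9  67. ]]
1 bar 112.8 tcp [512.1 153.1] xhead 192.8 back10 [502.4 150.9]
2 bar 88.8 tcp [522.2 161.1] xhead 168.8 back10 [512.4 163. ]
3 bar 64.8 tcp [534.7 164.3] xhead 144.8 back10 [526.5 170.1]
4 bar 40.8 tcp [547.4 162.2] xhead 120.8 back10 [542.3 170.8]
4.5 bar 28.8 tcp [553.2 159.2] xhead 108.8 back10 [549.9 168.6]
4.8 bar 21.6 tcp [556.3 156.8] xhead 101.6 back10 [554.3 166.6]
5 bar 16.8 tcp [558.2 155.1] xhead 96.8 back10 [557. 165.]
```

Request:
send_rows(moves=[{"jaw": -1,"slide": [2,0,-40],"roll": 0},{"jaw": -1,"slide": [4,0,-80],"roll": 0},{"jaw": -1,"slide": [6,0,-110],"roll": 0},{"jaw": -1,"slide": [8,0,-135],"roll": 0},{"jaw": -1,"slide": [8,0,-152],"roll": 0},{"jaw": -1,"slide": [8,0,-160],"roll": 0},{"jaw": -1,"slide": [8,0,-160],"roll": 0},{"jaw": -1,"slide": [8,0,-160],"roll": 0}])

```text
time: 2.15
tcp_pos: [497.9, 153.6, 67.5]
tcp_rot: [-0.315, 3.125, 0.0]
force: [0.3, -0.9, 0.2]
opening: 0.006
grasp_force: 0.0
```

Request:
send_rows(moves=[{"jaw": -1,"slide": [3,0,-2],"roll": 0},{"jaw": -1,"slide": [6,0,-2],"roll": 0},{"jaw": -1,"slide": [8,0,-2],"roll": 0},{"jaw": -1,"slide": [10,0,-2],"roll": 0},{"jaw": -1,"slide": [11,0,-2],"roll": 0},{"jaw": -1,"slide": [11,0,-2],"roll": 0},{"jaw": -1,"slide": [11,0,-2],"roll": 0}])

```text
time: 2.73
tcp_pos: [509.6, 153.1, 64.6]
tcp_rot: [0.314, -3.126, -0.0]
force: [-0.0, 0.0, 0.1]
opening: 0.003
grasp_force: 0.0
```

Request:
send_rows(moves=[{"jaw": -1,"slide": [1,0,0],"roll": 0},{"jaw": -1,"slide": [1.5,0,0],"roll": 0},{"jaw": -1,"slide": [2,0,0],"roll": 0},{"jaw": -1,"slide": [2,0,0],"roll": 0}])

```text
time: 3.07
tcp_pos: [511.6, 153.2, 64.5]
tcp_rot: [-0.314, 3.126, 0.0]
force: [0.4, 0.2, -0.6]
opening: 0.008
grasp_force: 0.0
```

Request:
send_rows(moves=[{"jaw": -1,"slide": [0.5,0,0],"roll": 0},{"jaw": -1,"slide": [1,0,0],"roll": 0},{"jaw": -1,"slide": [1.5,0,0],"roll": 0},{"jaw": -1,"slide": [1.5,0,0],"roll": 0}])

```text
time: 3.4
tcp_pos: [513.2, 153.2, 64.5]
tcp_rot: [-0.314, 3.126, 0.0]
force: [0.9, -0.6, 0.2]
opening: 0.006
grasp_force: 0.0
```

Request:
send_rows(moves=[{"jaw": -1,"slide": [0.5,0,0],"roll": 0},{"jaw": -1,"slide": [1,0,0],"roll": 0},{"jaw": -1,"slide": [1.5,0,0],"roll": 0},{"jaw": -1,"slide": [1.5,0,0],"roll": 0}])

```text
time: 3.73
tcp_pos: [514.7, 153.2, 64.5]
tcp_rot: [-0.314, 3.126, 0.0]
force: [-0.1, -0.5, 0.5]
opening: 0.006
grasp_force: 0.0
```

Request:
send_rows(moves=[{"jaw": -1,"slide": [0.5,0,0],"roll": 0},{"jaw": -1,"slide": [1,0,0],"roll": 0},{"jaw": -1,"slide": [1,0,0],"roll": 0}])

```text
time: 3.98
tcp_pos: [515.7, 153.2, 64.5]
tcp_rot: [-0.314, 3.126, 0.0]
force: [0.5, -0.9, -0.0]
opening: 0.006
grasp_force: 0.0
```

Request:
send_rows(moves=[{"jaw": -1,"slide": [0.5,0,0],"roll": 0},{"jaw": -1,"slide": [1,0,0],"roll": 0},{"jaw": -1,"slide": [1,0,0],"roll": 0}])

```text
time: 4.23
tcp_pos: [516.7, 153.2, 64.6]
tcp_rot: [-0.314, 3.126, 0.0]
force: [-0.1, 0.2, 0.3]
opening: 0.004
grasp_force: 0.0
```

Request:
send_rows(moves=[{"jaw": -1,"slide": [0.5,0,0],"roll": 0},{"jaw": -1,"slide": [1,0,0],"roll": 0},{"jaw": -1,"slide": [1,0,0],"roll": 0}])

```text
time: 4.48
tcp_pos: [517.7, 153.2, 64.5]
tcp_rot: [-0.314, 3.126, 0.0]
force: [0.1, 0.8, -0.4]
opening: 0.005
grasp_force: 0.0
```

Request:
send_rows(moves=[{"jaw": -1,"slide": [0.5,0,0],"roll": 0},{"jaw": -1,"slide": [1,0,0],"roll": 0},{"jaw": -1,"slide": [1,0,0],"roll": 0}])

```text
time: 4.73
tcp_pos: [518.7, 153.2, 64.6]
tcp_rot: [-0.314, 3.126, 0.0]
force: [0.2, -0.5, 0.3]
opening: 0.004
grasp_force: 0.0
```

Request:
send_rows(moves=[{"jaw": -1,"slide": [0.5,0,0],"roll": 0},{"jaw": -1,"slide": [1,0,0],"roll": 0},{"jaw": -1,"slide": [1,0,0],"roll": 0}])

```text
time: 4.98
tcp_pos: [519.7, 153.2, 64.5]
tcp_rot: [-0.314, 3.126, 0.0]
force: [-0.4, 0.8, 0.2]
opening: 0.005
grasp_force: 0.0
```

Run:
```python
from h import *
a=imaging.camera("wrist")[118:268,170:330,::-1]; b=imaging.camera("side")[190:275,222:312,::-1]
a=cv2.resize(a,(400,375),interpolation=cv2.INTER_CUBIC); b=cv2.resize(b,(397,375),interpolation=cv2.INTER_CUBIC)
cv2.imwrite("pics/w2.png",np.hstack([a,b]))
```

```text
(no output)
```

View pics/w2.png

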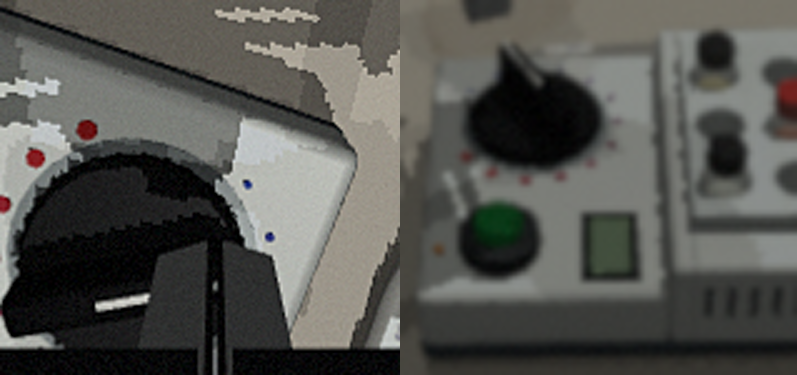

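Run:
```python
from h import *
P=[(519.7,153.2,64.5),(519.7,153.2,84),(519.7,153.2,120),(519.7,153.2,160),(538,133,80),(526.5,160.5,80)]
print(((proj("side",P)-(222,190))*397/90+(400,0)).round().tolist())
print(((proj("wrist",P)-(170,118))*2.5).round().tolist())
im=imaging.camera("side")
cv2.imwrite("pics/s3.png",cv2.resize(im[130:250,200:330,::-1],(650,600),interpolation=cv2.INTER_CUBIC))
print(((proj("side",P)-(200,130))*5).round().tolist())
```

```text
[[489.0, 75.0], [487.0, 45.0], [483.0, -13.0], [479.0, -82.0], [530.0, 74.0], [499.0, 40.0]]
[[213.0, 228.0], [212.0, 252.0], [212.0, 311.0], [211.0, 412.0], [121.0, 298.0], [235.0, 277.0]]
[[211.0, 385.0], [208.0, 351.0], [204.0, 285.0], [200.0, 207.0], [257.0, 384.0], [223.0, 345.0]]
```

View pics/s3.png

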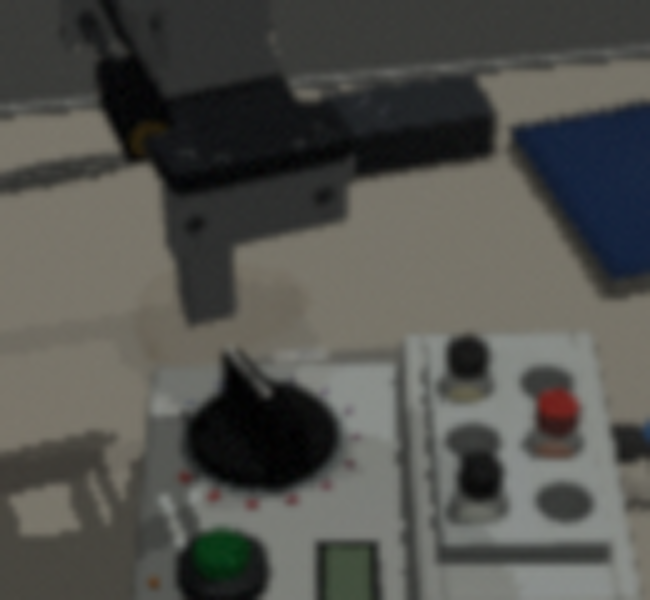

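Run:
```python
from h import *
P=[(519.7,153.2,64.5),(519.7,153.2,104)]
print(proj("scene",P).round(1).tolist(),proj("side",P).round(1).tolist(),proj("wrist",P).round(1).tolist())
a=imaging.camera("scene"); w=imaging.camera("wrist")
cv2.imwrite("pics/sc4_raw.png",a[:,:,::-1])
a=cv2.resize(a[120:240,210:310,::-1],(400,480),interpolation=cv2.INTER_CUBIC)
w=cv2.resize(w[160:280,200:300,::-1],(400,480),interpolation=cv2.INTER_CUBIC)
cv2.imwrite("pics/sc4.png",np.hstack([a,w]))
```

```text
[[279.9, 203.3], [280.6, 190.2]] [[242.1, 207.0], [241.2, 192.9]] [[255.0, 209.1], [254.9, 231.0]]
```

View pics/sc4.png

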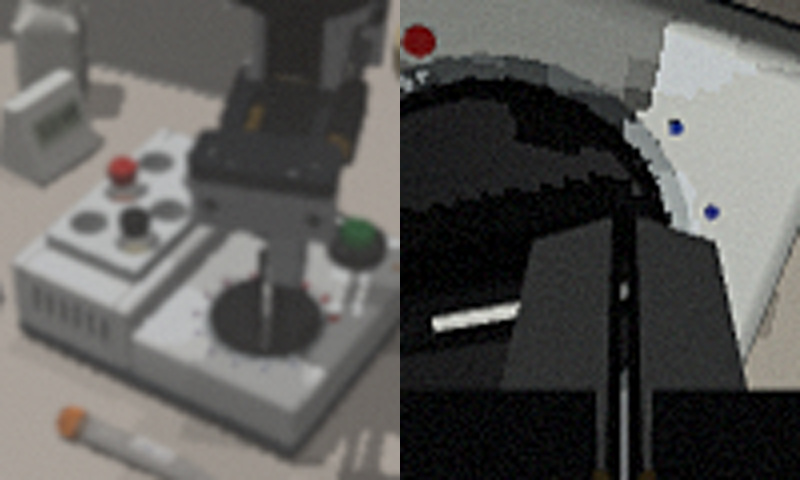

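Request:
send_rows(moves=[{"jaw": -1,"slide": [-8,0,0],"roll": 0},{"jaw": -1,"slide": [-18,0,0],"roll": 0},{"jaw": -1,"slide": [-18,0,-8],"roll": 0},{"jaw": -1,"slide": [-18,0,-18],"roll": 0},{"jaw": -1,"slide": [-18,0,-25],"roll": 0},{"jaw": -1,"slide": [-18,0,-30],"roll": 0},{"jaw": -1,"slide": [-18,0,-32],"roll": 0},{"jaw": -1,"slide": [-18,0,-32],"roll": 0}])

```text
time: 5.9
tcp_pos: [501.2, 153.0, 31.6]
tcp_rot: [0.314, -3.124, 0.0]
force: [0.1, 0.1, 0.4]
opening: 0.003
grasp_force: 0.0
```

Run:
```python
from h import *
# finger silhouette in scene now vs. start: lowest changed pixels near predicted column
s=bot.observe(); print(s["tcp_pos"],s["force"])
t=s["tcp_pos"]; P=[t+[0,0,d] for d in (0,20,38,45)]
for n in("side","scene"):
    a=imaging.camera(n).astype(int); b=cv2.imread(f"pics/{n}0_raw.png")[:,:,::-1].astype(int)
    cv2.imwrite(f"pics/{n}5_raw.png",a[:,:,::-1].astype("uint8"))
    q=proj(n,P); print(n,q.round(1).tolist())
    for c in range(int(q[2,0])-4,int(q[2,0])+5,2):
        print(c,[f"{r}:{v}" for r,v in zip(range(int(q[2,1])-8,int(q[0,1])+6),abs(a-b)[int(q[2,1])-8:int(q[0,1])+6,c].max(1))])
```

```text
[501.15004805 153.04128437  31.55401717] [0.0638155  0.14415885 0.35690943]
side [[234.5, 219.1], [234.0, 212.4], [233.5, 206.2], [233.3, 203.7]]
229 ['198:63', '199:62', '200:61', '201:63', '202:63', '203:58', '204:53', '205:44', '206:30', '207:16', '208:9', '209:6', '210:9', '211:11', '212:15', '213:20', '214:24', '215:28', '216:31', '217:37', '218:44', '219:49', '220:51', '221:52', '222:53', '223:51', '224:52']
231 ['198:60', '199:62', '200:59', '201:59', '202:63', '203:67', '204:72', '205:75', '206:71', '207:48', '208:19', '209:15', '210:23', '211:50', '212:72', '213:76', '214:77', '215:78', '216:78', '217:78', '218:78', '219:78', '220:80', '221:78', '222:77', '223:77', '224:77']
233 ['198:65', '199:64', '200:62', '201:63', '202:65', '203:74', '204:83', '205:86', '206:72', '207:34', '208:12', '209:5', '210:12', '211:43', '212:72', '213:77', '214:79', '215:78', '216:80', '217:78', '218:75', '219:63', '220:62', '221:73', '222:76', '223:78', '224:81']
235 ['198:63', '199:63', '200:63', '201:63', '202:65', '203:75', '204:84', '205:83', '206:56', '207:19', '208:5', '209:2', '210:7', '
[... 1052 characters left out ...]
2:23', '203:23', '204:11', '205:16', '206:34', '207:48', '208:64', '209:72', '210:75', '211:76', '212:70', '213:47', '214:31', '215:22', '216:29', '217:32', '218:30', '219:20', '220:15']
289 ['196:23', '197:1', '198:14', '199:14', '200:19', '201:16', '202:2', '203:18', '204:38', '205:58', '206:83', '207:98', '208:101', '209:104', '210:104', '211:104', '212:99', '213:72', '214:43', '215:28', '216:24', '217:17', '218:12', '219:11', '220:10']
291 ['196:96', '197:93', '198:80', '199:65', '200:62', '201:67', '202:85', '203:89', '204:89', '205:94', '206:99', '207:106', '208:103', '209:102', '210:101', '211:91', '212:77', '213:60', '214:39', '215:16', '216:10', '217:9', '218:9', '219:11', '220:12']
```

Request:
send_rows(moves=[{"jaw": -1,"slide": [2,0,-2],"roll": 0},{"jaw": -1,"slide": [4,0,-4],"roll": 0},{"jaw": -1,"slide": [6,0,-5],"roll": 0},{"jaw": -1,"slide": [7.5,0,-5],"roll": 0},{"jaw": -1,"slide": [8,0,-5],"roll": 0},{"jaw": -1,"slide": [8,0,-5],"roll": 0}])

```text
time: 6.5
tcp_pos: [509.8, 153.2, 27.6]
tcp_rot: [-0.314, 3.126, 0.0]
force: [0.2, 0.5, 0.2]
opening: 0.009
grasp_force: 0.0
```

Request:
send_rows(moves=[{"jaw": -1,"slide": [0.5,0,0],"roll": 0},{"jaw": -1,"slide": [1,0,0],"roll": 0},{"jaw": -1,"slide": [1.5,0,0],"roll": 0},{"jaw": -1,"slide": [1.5,0,0],"roll": 0}])

```text
time: 6.83
tcp_pos: [511.2, 153.2, 27.6]
tcp_rot: [-0.314, 3.126, 0.0]
force: [1.2, 0.3, 0.3]
opening: 0.002
grasp_force: 0.0
```

Request:
send_rows(moves=[{"jaw": -1,"slide": [0.5,0,0],"roll": 0},{"jaw": -1,"slide": [1,0,0],"roll": 0},{"jaw": -1,"slide": [1,0,0],"roll": 0}])

```text
time: 7.08
tcp_pos: [512.2, 153.2, 27.6]
tcp_rot: [-0.314, 3.126, 0.0]
force: [0.2, 0.0, -0.3]
opening: 0.005
grasp_force: 0.0
```

Request:
send_rows(moves=[{"jaw": -1,"slide": [0.5,0,0],"roll": 0},{"jaw": -1,"slide": [1,0,0],"roll": 0},{"jaw": -1,"slide": [1,0,0],"roll": 0}])

```text
time: 7.33
tcp_pos: [513.2, 153.2, 27.6]
tcp_rot: [-0.314, 3.126, 0.0]
force: [-0.7, 0.2, -0.4]
opening: 0.004
grasp_force: 0.0
```

Request:
send_rows(moves=[{"jaw": -1,"slide": [0.5,0,0],"roll": 0},{"jaw": -1,"slide": [1,0,0],"roll": 0},{"jaw": -1,"slide": [1,0,0],"roll": 0}])

```text
time: 7.58
tcp_pos: [514.2, 153.2, 27.5]
tcp_rot: [-0.314, 3.126, 0.0]
force: [-0.2, 0.9, 0.3]
opening: 0.006
grasp_force: 0.0
```

Request:
send_rows(moves=[{"jaw": -1,"slide": [0.5,0,0],"roll": 0},{"jaw": -1,"slide": [1,0,0],"roll": 0},{"jaw": -1,"slide": [1,0,0],"roll": 0}])

```text
time: 7.83
tcp_pos: [514.4, 153.2, 27.4]
tcp_rot: [0.314, -3.125, -0.0]
force: [-1.9, 0.0, 2.1]
opening: 0.005
grasp_force: 0.6
```

Request:
send_rows(moves=[{"jaw": -1,"slide": [0.5,0,0],"roll": 0},{"jaw": -1,"slide": [1,0,0],"roll": 0},{"jaw": -1,"slide": [1,0,0],"roll": 0}])

```text
time: 8.08
tcp_pos: [514.7, 153.2, 27.3]
tcp_rot: [0.314, -3.123, -0.0]
force: [-3.6, 0.7, 1.7]
opening: 0.004
grasp_force: 1.7
```

Request:
send_rows(moves=[{"jaw": -1,"slide": [0.5,0,0],"roll": 0},{"jaw": -1,"slide": [1,0,0],"roll": 0},{"jaw": -1,"slide": [1,0,0],"roll": 0}])

```text
time: 8.33
tcp_pos: [514.8, 153.2, 27.3]
tcp_rot: [0.313, -3.122, -0.001]
force: [-6.3, 0.7, 4.2]
opening: 0.003
grasp_force: 2.6
```

Request:
send_rows(moves=[{"jaw": -1,"slide": [0.5,0.8,0],"roll": -0.05},{"jaw": -1,"slide": [1,1.6,0],"roll": -0.1},{"jaw": -1,"slide": [1.6,2.6,0],"roll": -0.15},{"jaw": -1,"slide": [2.2,3.6,0],"roll": -0.2},{"jaw": -1,"slide": [3,4.6,0],"roll": -0.25},{"jaw": -1,"slide": [3,4.6,0],"roll": -0.25}])

```text
time: 8.83
tcp_pos: [520.2, 158.0, 27.5]
tcp_rot: [0.08, 3.14, 0.001]
force: [-1.7, 0.3, 0.2]
opening: 0.0
grasp_force: 0.4
```

Request:
send_rows(moves=[{"jaw": -1,"slide": [0.6,0.5,0],"roll": -0.03},{"jaw": -1,"slide": [1.2,1,0],"roll": -0.06},{"jaw": -1,"slide": [1.8,1.5,0],"roll": -0.09},{"jaw": -1,"slide": [2.4,2,0],"roll": -0.12},{"jaw": -1,"slide": [2.4,2,0],"roll": -0.12}])

```text
time: 9.25
tcp_pos: [524.6, 159.8, 27.8]
tcp_rot: [0.265, 3.127, 0.001]
force: [0.3, -0.3, 0.8]
opening: 0.002
grasp_force: 0.0
```

Request:
send_rows(moves=[{"jaw": -1,"slide": [1,0.8,0],"roll": -0.04},{"jaw": -1,"slide": [2,1.5,0],"roll": -0.08},{"jaw": -1,"slide": [3,2.2,0],"roll": -0.12},{"jaw": -1,"slide": [3.8,2.6,0],"roll": -0.16},{"jaw": -1,"slide": [4.6,2.9,0],"roll": -0.2},{"jaw": -1,"slide": [4.6,2.9,0],"roll": -0.2}])

```text
time: 9.75
tcp_pos: [526.0, 162.1, 27.5]
tcp_rot: [-0.576, -3.087, 0.002]
force: [-3.8, -1.9, 2.8]
opening: 0.006
grasp_force: 2.0
```

Request:
send_rows(moves=[{"jaw": -1,"slide": [1,0.3,0],"roll": -0.04},{"jaw": -1,"slide": [2,0.6,0],"roll": -0.08},{"jaw": -1,"slide": [3,0.8,0],"roll": -0.12},{"jaw": -1,"slide": [4,0.9,0],"roll": -0.15},{"jaw": -1,"slide": [5,1,0],"roll": -0.18},{"jaw": -1,"slide": [5,1,0],"roll": -0.18}])

```text
time: 10.25
tcp_pos: [532.6, 163.9, 27.7]
tcp_rot: [0.85, 3.023, 0.001]
force: [0.6, 0.3, -0.3]
opening: 0.008
grasp_force: 0.3
```

```bash
cat > chk.py <<'E'
from h import *
def chk(ims):
    p=np.load("p2.npy"); p[0]+=1.5; ks=np.arange(0,8.01,.25)
    for n,(im,m) in ims.items():
        g=cv2.GaussianBlur(im.min(2).astype(np.float32),(0,0),.7); out=[]
        for k in ks:
            h=np.radians(144-24*k); P=world(p,[(-48+d*np.cos(h),30+d*np.sin(h),80) for d in np.linspace(8,28,15)])
            q=proj(n,P,m); best=0
            for dx in(-2,-1,0,1,2):
                for dy in(-2,-1,0,1,2):
                    v=cv2.remap(g,(q[:,:1]+dx).astype(np.float32),(q[:,1:]+dy).astype(np.float32),cv2.INTER_LINEAR).ravel()
                    best=max(best,float(np.median(v)))
            out.append(int(best))
        print(n,dict(zip(ks.tolist(),out)))
if __name__=="__main__":
    chk({n:(cv2.imread(f"pics/{n}0_raw.png"),imaging.camera_model(n)) for n in("scene","side")})
    print("now"); chk({n:(imaging.camera(n),imaging.camera_model(n)) for n in("wrist","scene","side")})
E
python3 chk.py
```

```text
scene {0.0: 93, 0.25: 109, 0.5: 108, 0.75: 113, 1.0: 112, 1.25: 111, 1.5: 109, 1.75: 112, 2.0: 93, 2.25: 74, 2.5: 65, 2.75: 66, 3.0: 77, 3.25: 92, 3.5: 108, 3.75: 127, 4.0: 143, 4.25: 159, 4.5: 172, 4.75: 179, 5.0: 185, 5.25: 187, 5.5: 188, 5.75: 188, 6.0: 188, 6.25: 188, 6.5: 188, 6.75: 188, 7.0: 188, 7.25: 189, 7.5: 189, 7.75: 188, 8.0: 177}
side {0.0: 113, 0.25: 105, 0.5: 86, 0.75: 82, 1.0: 86, 1.25: 90, 1.5: 92, 1.75: 94, 2.0: 96, 2.25: 98, 2.5: 105, 2.75: 114, 3.0: 118, 3.25: 119, 3.5: 119, 3.75: 119, 4.0: 119, 4.25: 119, 4.5: 120, 4.75: 123, 5.0: 125, 5.25: 126, 5.5: 126, 5.75: 128, 6.0: 128, 6.25: 128, 6.5: 124, 6.75: 116, 7.0: 101, 7.25: 77, 7.5: 55, 7.75: 34, 8.0: 21}
now
wrist {0.0: 5, 0.25: 4, 0.5: 7, 0.75: 44, 1.0: 43, 1.25: 44, 1.5: 43, 1.75: 41, 2.0: 8, 2.25: 6, 2.5: 6, 2.75: 7, 3.0: 7, 3.25: 6, 3.5: 7, 3.75: 6, 4.0: 6, 4.25: 6, 4.5: 6, 4.75: 6, 5.0: 7, 5.25: 7, 5.5: 8, 5.75: 8, 6.0: 8, 6.25: 8, 6.5: 8, 6.75: 8, 7.0: 8, 7.25: 9, 7.5: 8, 7.75: 9, 8.0: 8}
scene {0.0: 74, 0.25: 75, 0.5: 76, 0.75: 77, 1.0: 77, 1.25: 77, 1.5: 79, 1.75: 82, 2.0: 83, 2.25: 83, 2.5: 82, 2.75: 82, 3.0: 81, 3.25: 86, 3.5: 86, 3.75: 87, 4.0: 96, 4.25: 105, 4.5: 113, 4.75: 117, 5.0: 118, 5.25: 115, 5.5: 109, 5.75: 101, 6.0: 93, 6.25: 87, 6.5: 87, 6.75: 86, 7.0: 85, 7.25: 83, 7.5: 81, 7.75: 79, 8.0: 78}
side {0.0: 110, 0.25: 104, 0.5: 98, 0.75: 81, 1.0: 67, 1.25: 59, 1.5: 53, 1.75: 50, 2.0: 47, 2.25: 50, 2.5: 60, 2.75: 67, 3.0: 68, 3.25: 67, 3.5: 72, 3.75: 84, 4.0: 97, 4.25: 108, 4.5: 115, 4.75: 120, 5.0: 123, 5.25: 125, 5.5: 125, 5.75: 127, 6.0: 126, 6.25: 127, 6.5: 123, 6.75: 115, 7.0: 99, 7.25: 75, 7.5: 50, 7.75: 30, 8.0: 17}
```

Request:
send_rows(moves=[{"jaw": -1,"slide": [1.5,0.2,0],"roll": -0.05},{"jaw": -1,"slide": [3,0.4,0],"roll": -0.1},{"jaw": -1,"slide": [4.5,0.5,0],"roll": -0.15},{"jaw": -1,"slide": [6,0.5,0],"roll": -0.19},{"jaw": -1,"slide": [7,0.4,0],"roll": -0.22},{"jaw": -1,"slide": [7,0.4,0],"roll": -0.22}])

```text
time: 10.9
tcp_pos: [538.9, 164.4, 27.6]
tcp_rot: [-1.179, -2.911, -0.001]
force: [-2.9, 1.8, 2.2]
opening: 0.005
grasp_force: 1.4
```

Request:
send_rows(moves=[{"jaw": -1,"slide": [1,-0.1,0],"roll": -0.04},{"jaw": -1,"slide": [2,-0.2,0],"roll": -0.08},{"jaw": -1,"slide": [3,-0.4,0],"roll": -0.12},{"jaw": -1,"slide": [4,-0.6,0],"roll": -0.15},{"jaw": -1,"slide": [5,-0.9,0],"roll": -0.18},{"jaw": -1,"slide": [5,-0.9,0],"roll": -0.18}])

```text
time: 11.4
tcp_pos: [542.4, 164.6, 27.6]
tcp_rot: [-1.435, -2.791, -0.002]
force: [-3.5, 3.3, 2.2]
opening: 0.005
grasp_force: 2.3
```

Request:
send_rows(moves=[{"jaw": -1,"slide": [0.7,-0.5,0],"roll": 0},{"jaw": -1,"slide": [1.4,-1,0],"roll": 0},{"jaw": -1,"slide": [2,-1.4,0],"roll": 0},{"jaw": -1,"slide": [2,-1.4,0],"roll": 0}])

```text
time: 11.73
tcp_pos: [547.2, 161.2, 27.6]
tcp_rot: [1.435, 2.793, 0.0]
force: [-0.1, -1.1, -0.4]
opening: 0.009
grasp_force: 0.0
```

Request:
send_rows(moves=[{"jaw": -1,"slide": [1,0,0],"roll": -0.05},{"jaw": -1,"slide": [2,-0.2,0],"roll": -0.1},{"jaw": -1,"slide": [3,-0.6,0],"roll": -0.14},{"jaw": -1,"slide": [4.5,-1,0],"roll": -0.18},{"jaw": -1,"slide": [5.5,-1.5,0],"roll": -0.22},{"jaw": -1,"slide": [5.5,-1.5,0],"roll": -0.22}])

```text
time: 12.23
tcp_pos: [550.6, 160.7, 27.4]
tcp_rot: [-1.735, -2.616, 0.0]
force: [-3.3, 2.3, 3.0]
opening: 0.004
grasp_force: 2.1
```

Request:
send_rows(moves=[{"jaw": -1,"slide": [0.5,-0.5,0],"roll": -0.02},{"jaw": -1,"slide": [1,-1,0],"roll": -0.04},{"jaw": -1,"slide": [1.5,-1.5,0],"roll": -0.06},{"jaw": -1,"slide": [1.5,-1.5,0],"roll": -0.06}])

```text
time: 12.57
tcp_pos: [551.5, 160.5, 27.4]
tcp_rot: [-1.812, -2.562, -0.002]
force: [-4.4, 6.5, 2.9]
opening: 0.006
grasp_force: 3.8
```

Request:
send_rows(moves=[{"jaw": -1,"slide": [0.4,-0.6,0],"roll": 0},{"jaw": -1,"slide": [0.7,-1.2,0],"roll": 0},{"jaw": -1,"slide": [0.7,-1.2,0],"roll": 0}])

```text
time: 12.82
tcp_pos: [554.0, 158.4, 27.5]
tcp_rot: [1.812, 2.567, 0.002]
force: [-0.5, 2.1, -0.5]
opening: 0.002
grasp_force: 1.2
```

Request:
send_rows(moves=[{"jaw": -1,"slide": [0.3,-0.5,0],"roll": 0},{"jaw": -1,"slide": [0.5,-1,0],"roll": 0},{"jaw": -1,"slide": [0.5,-1,0],"roll": 0}])

```text
time: 13.07
tcp_pos: [555.1, 155.6, 27.6]
tcp_rot: [1.811, 2.565, -0.001]
force: [0.5, 0.2, 0.4]
opening: 0.003
grasp_force: 0.0
```

Request:
send_rows(moves=[{"jaw": -1,"slide": [-1,5,0],"roll": 0},{"jaw": -1,"slide": [-3,12,5],"roll": 0},{"jaw": -1,"slide": [-5,12,35],"roll": 0},{"jaw": -1,"slide": [-20,12,70],"roll": 0},{"jaw": -1,"slide": [-40,12,105],"roll": 0},{"jaw": -1,"slide": [-60,0,140],"roll": 0},{"jaw": -1,"slide": [-70,-20,150],"roll": 0},{"jaw": -1,"slide": [-70,-20,150],"roll": 0}])

```text
time: 13.73
tcp_pos: [484.1, 135.1, 181.9]
tcp_rot: [1.809, 2.561, 0.004]
force: [-0.8, 0.7, -0.1]
opening: 0.002
grasp_force: 0.0
```

```bash
cat >> chk.py <<'E'
    m=imaging.camera_model("wrist"); im=imaging.camera("wrist"); p=np.load("p2.npy"); p[0]+=1.5
    q=proj("wrist",world(p,[(-48,30,80),(-63,-53,67)]),m); print(q)
    a=cv2.resize(im[:,:,::-1],(800,600),interpolation=cv2.INTER_CUBIC); s=800/512
    for k,c in((4,(255,0,0)),(5,(0,255,0)),(6,(0,255,255))):
        h=np.radians(144-24*k); e=proj("wrist",world(p,[(-48+30*np.cos(h),30+30*np.sin(h),80)]),m)[0]
        cv2.circle(a,tuple(int(v*s) for v in e),3,c,1); print(k,e*s)
    cv2.imwrite("pics/w6.png",a)
E
python3 chk.py | sed -n '/now/,$p'
```

```text
now
wrist {0.0: 24, 0.25: 25, 0.5: 26, 0.75: 26, 1.0: 26, 1.25: 27, 1.5: 26, 1.75: 27, 2.0: 27, 2.25: 27, 2.5: 26, 2.75: 25, 3.0: 26, 3.25: 25, 3.5: 22, 3.75: 14, 4.0: 18, 4.25: 46, 4.5: 109, 4.75: 142, 5.0: 149, 5.25: 145, 5.5: 54, 5.75: 23, 6.0: 24, 6.25: 23, 6.5: 22, 6.75: 23, 7.0: 34, 7.25: 46, 7.5: 23, 7.75: 41, 8.0: 33}
scene {0.0: 54, 0.25: 54, 0.5: 55, 0.75: 55, 1.0: 55, 1.25: 54, 1.5: 54, 1.75: 54, 2.0: 54, 2.25: 54, 2.5: 54, 2.75: 56, 3.0: 57, 3.25: 63, 3.5: 68, 3.75: 75, 4.0: 86, 4.25: 99, 4.5: 115, 4.75: 127, 5.0: 143, 5.25: 156, 5.5: 166, 5.75: 172, 6.0: 177, 6.25: 180, 6.5: 180, 6.75: 180, 7.0: 179, 7.25: 179, 7.5: 179, 7.75: 176, 8.0: 175}
side {0.0: 120, 0.25: 117, 0.5: 116, 0.75: 114, 1.0: 111, 1.25: 108, 1.5: 108, 1.75: 104, 2.0: 102, 2.25: 102, 2.5: 105, 2.75: 109, 3.0: 110, 3.25: 111, 3.5: 110, 3.75: 111, 4.0: 111, 4.25: 112, 4.5: 112, 4.75: 112, 5.0: 110, 5.25: 107, 5.5: 99, 5.75: 89, 6.0: 80, 6.25: 71, 6.5: 57, 6.75: 45, 7.0: 32, 7.25: 22, 7.5: 14, 7.75: 12, 8.0: 9}
[[306.38057567 199.26293072]
 [253.94546095 257.31722109]]
4 [524.82631111 294.27753769]
5 [526.90038071 313.53106799]
6 [520.69514547 332.06136251]
```

View pics/w6.png

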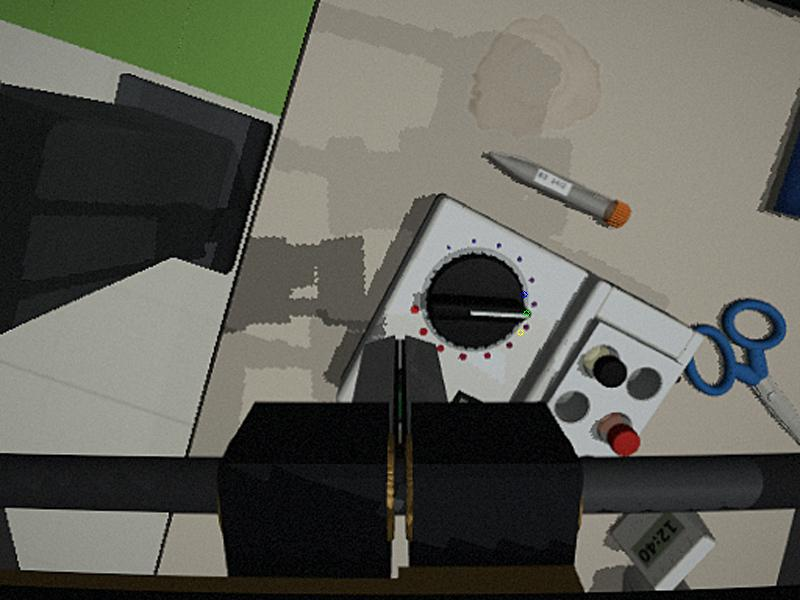

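Request:
send_rows(moves=[{"jaw": -1,"slide": [9,-30,0],"roll": 0},{"jaw": -1,"slide": [18,-60,-20],"roll": 0},{"jaw": -1,"slide": [27.5,-82,-50],"roll": 0},{"jaw": -1,"slide": [27.5,-82,-85],"roll": 0},{"jaw": -1,"slide": [27.5,-82,-115],"roll": 0},{"jaw": -1,"slide": [27.5,-82,-130],"roll": 0},{"jaw": -1,"slide": [27.5,-82,-135],"roll": 0},{"jaw": -1,"slide": [27.5,-82,-135],"roll": 0}])

```text
time: 14.6
tcp_pos: [510.3, 55.0, 40.0]
tcp_rot: [-1.809, -2.563, 0.004]
force: [0.4, 0.1, 0.6]
opening: 0.005
grasp_force: 0.0
```

Request:
send_rows(moves=[{"jaw": -1,"slide": [1,-2,-2],"roll": 0},{"jaw": -1,"slide": [1,-2,-4],"roll": 0},{"jaw": -1,"slide": [1,-2,-6],"roll": 0},{"jaw": -1,"slide": [1,-2,-6],"roll": 0}])

```text
time: 14.93
tcp_pos: [513.3, 52.7, 37.1]
tcp_rot: [1.812, 2.565, 0.001]
force: [-0.2, -0.7, 0.6]
opening: 0.005
grasp_force: 0.0
```

Request:
send_rows(moves=[{"jaw": -1,"slide": [0,0,-1],"roll": 0},{"jaw": -1,"slide": [0,0,-2],"roll": 0},{"jaw": -1,"slide": [0,0,-3],"roll": 0},{"jaw": -1,"slide": [0,0,-3],"roll": 0}])

```text
time: 15.27
tcp_pos: [512.7, 52.6, 33.6]
tcp_rot: [1.812, 2.566, 0.0]
force: [-0.3, -0.6, -0.1]
opening: 0.006
grasp_force: 0.0
```

Request:
send_rows(moves=[{"jaw": -1,"slide": [0,0,-1],"roll": 0},{"jaw": -1,"slide": [0,0,-2],"roll": 0},{"jaw": -1,"slide": [0,0,-3],"roll": 0},{"jaw": -1,"slide": [0,0,-3],"roll": 0}])

```text
time: 15.6
tcp_pos: [512.9, 52.6, 30.6]
tcp_rot: [1.812, 2.566, 0.0]
force: [-0.5, -0.1, 2.8]
opening: 0.007
grasp_force: 1.1
```

Request:
send_rows(moves=[{"jaw": -1,"slide": [0,0,-1],"roll": 0},{"jaw": -1,"slide": [0,0,-2],"roll": 0},{"jaw": -1,"slide": [0,0,-2],"roll": 0}])

```text
time: 15.85
tcp_pos: [512.9, 52.6, 28.6]
tcp_rot: [1.812, 2.566, 0.0]
force: [-0.3, 0.4, 3.2]
opening: 0.006
grasp_force: 1.7
```

Request:
send_rows(moves=[{"jaw": -1,"slide": [0,0,-1],"roll": 0},{"jaw": -1,"slide": [0,0,-2],"roll": 0},{"jaw": -1,"slide": [0,0,-2],"roll": 0}])

```text
time: 16.1
tcp_pos: [512.9, 52.6, 27.2]
tcp_rot: [1.812, 2.566, 0.0]
force: [-1.5, 0.1, 7.2]
opening: 0.009
grasp_force: 3.6
```

Request:
send_rows(moves=[{"jaw": -1,"slide": [0,0,-1],"roll": 0},{"jaw": -1,"slide": [0,0,-2],"roll": 0},{"jaw": -1,"slide": [0,0,-2],"roll": 0}])

```text
time: 16.35
tcp_pos: [513.0, 52.6, 26.9]
tcp_rot: [1.812, 2.565, 0.001]
force: [-4.6, -0.6, 19.1]
opening: 0.008
grasp_force: 9.6
```

Request:
send_rows(moves=[{"jaw": -1,"slide": [0,0,0],"roll": 0},{"jaw": -1,"slide": [0,0,5],"roll": 0},{"jaw": -1,"slide": [0,0,15],"roll": 0},{"jaw": -1,"slide": [0,0,40],"roll": 0},{"jaw": -1,"slide": [-10,0,75],"roll": 0},{"jaw": -1,"slide": [-30,15,110],"roll": 0},{"jaw": -1,"slide": [-35,30,140],"roll": 0},{"jaw": -1,"slide": [-35,40,150],"roll": 0}])

```text
time: 17.02
tcp_pos: [478.9, 93.7, 179.1]
tcp_rot: [1.809, 2.562, 0.008]
force: [1.1, 0.3, 0.8]
opening: 0.005
grasp_force: 0.0
```

Request:
send_rows(moves=[{"jaw": -1,"slide": [0,0,0],"roll": 0},{"jaw": -1,"slide": [0,0,0],"roll": 0},{"jaw": -1,"slide": [0,0,0],"roll": 0},{"jaw": -1,"slide": [0,0,0],"roll": 0}])

```text
time: 17.35
tcp_pos: [476.7, 91.9, 172.3]
tcp_rot: [-1.811, -2.563, 0.005]
force: [-0.7, -0.3, 0.2]
opening: 0.006
grasp_force: 0.0
```

```bash
python3 chk.py | grep -A1 now | cut -c1-420
python3 - <<'E'
from cell import bot
s=bot.observe(); print(s["time"],s["tcp_pos"],s["force"])
E
```

```text
now
wrist {0.0: 32, 0.25: 32, 0.5: 32, 0.75: 33, 1.0: 33, 1.25: 33, 1.5: 33, 1.75: 33, 2.0: 33, 2.25: 34, 2.5: 34, 2.75: 33, 3.0: 32, 3.25: 32, 3.5: 31, 3.75: 31, 4.0: 29, 4.25: 24, 4.5: 33, 4.75: 100, 5.0: 166, 5.25: 152, 5.5: 114, 5.75: 58, 6.0: 31, 6.25: 31, 6.5: 29, 6.75: 29, 7.0: 29, 7.25: 30, 7.5: 30, 7.75: 29, 8.0: 29}
17.55 [477.37249456  92.10792674 173.36713007] [0.29247814 0.11300367 1.23700899]
```

Dial still peaks at click 5 (start 1 + 4) and the arm is clear.

```bash
python3 -c "
from cell import bot
print(bot.hand_in())"
```

```text
the job is handed in; nothing more can be done
None
```

I pushed the dial four clicks clockwise (click 1 to click 5, confirmed in the wrist camera), then pressed the start key to its stop, backed the arm clear and handed in at about 17.6 s; no verdict came back, and I judged the key press and release only from the force readings.

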